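# Radiation check of a displayed compass, then its dome back on

### The job

The glass dome is off the little compass exhibit for its radiation check. Take the yellow survey meter from its dock by the handle, aim its round window square at the middle of the compass's closed lid and hold it there steadily for three seconds, about 2 cm off and without touching the compass; then put the meter back in its dock. Finally set the dome gently on the plinth again, down over the raised centre so that it sits fully seated and level, and leave everything else on the table where it is.

Things in the scene. Friction and masses are not known exactly. Their poses are not given: they have to be found in the camera images.
- plinth: Exhibit base, fixed: a round dark-wood disc of radius 80 mm, 18 mm high, with a raised grey centre of radius 58 mm whose top is at 26 mm (edge bevelled 2.5 mm) and on it a white sloped stand with the compass. Origin: centre of the underside, on the table; z up; -x is the low, front side of the slope. All on it is below 90 mm and within 50 mm of its axis.
- plinth_ledge (a point): On the plinth's axis at the height of the ring-shaped wooden ledge round the raised centre, 18 mm above the plinth's origin: where the centre of the dome's rim belongs.
- compass: A round olive-camouflage pocket compass, lid shut, 64 x 55 x 20 mm, fixed on the sloped stand. Origin: centre of its underside, on the plinth's axis 49 mm up. z points out of the lid, 35 degrees off vertical towards the plinth's -x; y is the plinth's y, level; x points up the slope.
- compass_top (a point): The middle of the compass lid's flat outer face (radius 27 mm), about 65 mm above the table and 12 mm to the -x side of the plinth's axis. Axes as the compass.
- meter: Hand-held survey meter, 0.2 to 0.4 kg: yellow case 110 (x) x 54 (y) mm, top at 40 mm, on feet, with a black carrying handle over it and a black round sensor head of radius 22 mm at its front (+x) end that looks forward and down. Origin: under the middle of the case, at the bottom of the feet; z up; x forward. Its centre of mass is below the handle's middle, to 15 mm.
- meter_handle (a point): Middle of the meter's handle bar, 67 mm above the meter's origin. The bar is 78 mm long in x, 22 mm wide in y and 18 mm high; grip it across y from above. Below it is 18 mm of free space over the case; posts 12 mm long stand at its two ends. Axes as the meter.
- meter_window: The round steel grille (radius 19 mm) on the end of the sensor head, part of the meter. Origin: centre of its face, 72 mm ahead (x) of the meter's origin and 17 mm above it. z points out of the window, the way it aims: 55 degrees below the meter's +x, so a level meter headed along the plinth's +x faces the lid squarely. y is the meter's y.
- dock: The meter's charging dock, fixed: a grey tray 138 x 78 mm, floor 6 mm above the table, with lips standing 10 to 14 mm above the floor and 4 mm of play round the meter's case. Origin: centre of the underside, on the table; z up; x as the meter's x when docked. Docked, the meter's origin is 6 mm above the dock's.
- dome: The exhibit's clear dome, open below, 0.18 to 0.35 kg: outer radius 67.5 mm with a dark band at the rim, inner radius 62 mm (4 mm of play round the plinth's raised centre), shell 100 mm high, with a brown wooden grip bar on a short neck on top. It starts upright on the table. Origin: centre of the rim's plane; z up; x along the grip bar.
- dome_knob (a point): Centre of the dome's wooden grip bar, on its axis 124 mm above the dome's origin. The bar is 46 mm long in the dome's x, 20 mm wide in y and 24 mm high; its bottom is 12 mm above the shell's top. Grip it across y from above, firmly: carried jerkily, the dome swings in the fingers and stays tilted.
- insulator: A white porcelain insulator, 32 mm across and 41 mm high, standing to the left of the radio. Leave it alone. Origin: centre of its underside.
- valve: A grey radio valve with a black base, 28 mm across and 65 mm high, standing near the right-hand edge of the table. Leave it alone. Origin: centre of its underside.
- carton: An orange-brown small-parts carton, 35 x 34 x 75 mm, standing upright at the right-hand side of the radio. Leave it alone. Origin: centre of its underside. The radio is a fixed cabinet 440 mm tall at the back of the table; its nearest corner is at about x = 0.66, y = -0.15 m, so hand and wrist cross the table safely nearer the robot than that.
- tin: An olive hinged spares tin, shut, 76 x 93 x 36 mm, lying at the back left by the headset. Leave it alone. Origin: centre of its underside.

How it is judged:
By the outcome, as a careful person would: the job done as asked, in the order asked, and still so for the second after the job is handed in, with the robot touching nothing.
It also fails if it takes over 70 s, if anything falls off the work surface, if the arm or the gripper's body presses on something with over 40 N, if the wrist force passes 120 N, or if a joint passes its speed limit or range.

### The arm

A 7-joint arm with a two-finger parallel gripper is mounted at the origin on a cart in front of the work surface, level with it; the furniture and walls round the work are solid. World frame = base frame: x ahead of the robot, y to its left, z up, the work surface at z = 0. Lengths are in m, angles in rad, forces in N, time in s.
With the tool pointing down it reaches from about 0.425 to 1.025 m from the base axis. Payload 3.6 kg.
Tool frame: the origin (TCP) lies between the finger pads; the fingertips stand 11 mm ahead of it and the grasp point (between the pads) lies 8 mm behind it; z points along the fingers, y is the line along which they close (so a half turn about z gives the same grasp; the last joint's range is limited). The gripper opens to 85 mm and grips with 20 to 120 N. Pads are 22 mm wide; open, the fingers measure 114 mm over their backs; the gripper's body (76 mm by 85 mm) begins 54 mm behind the grasp point. The pads swing forward as they close: fully open they stand 13 mm farther back than shut.
Start: joints at [-1.3, 0.591, 0.048, 1.609, -0.033, 0.943, -0.034], TCP at [0.259, 0.677, 0.242] pointing down, gripper open.
Joint ranges: [-2.69, 2.69], [-0.47, 2.24], [-1.27, 1.36], [0.19, 2.51], [-1.53, 4.68], [0.08, 2.07], [-3.09, 3.09]. Speed limits (rad/s): [2.57, 2.57, 3.14, 3.14, 3.14, 3.14, 3.14].

### API

Orientations are given as a rotation vector (axis times angle).
In Python, from plant import robot gives the robot as it stands.
- The arm moves only by the tool send_rows, never from a script. Its argument "motion" is a list of rows, each a list of 7 numbers: the opening, from -1 (shut) to 1 (fully open), then the shift along the tool's x, y, z in units of 40 mm (1.0 is 40 mm), then the turn, a rotation vector about the tool's x, y, z in rad. A call has 1 to 20 rows; each row is the pose to reach, as a shift and turn from the pose commanded when the call began, along the tool's axes at that moment; what a row does not reach only later rows make up. A row lasts 1/10 s, in which the tool goes at most 50 mm and 8.59 degrees, less where a joint would pass 70% of its speed; a pose out of reach is approached as far as the arm can. A call with a gripper value outside its range is refused whole. The fingers move at their own pace and stop on an object; "newtons" is the grip in N (left out, the last holds). Time passes only in rows, so rows that repeat a pose let the fingers close. It gives the time, the measured TCP pose, the force, the opening and the grip force at its end, in the units of the state.
- robot.state(): the state, without advancing time (a new reading comes with each control period).
- robot.read_camera(name): name is "side" or "top"; returns the picture (400x640x3 uint8, red, green, blue); there is no depth.
- robot.get_calibration(name): a dict with "K" (3x3 intrinsics, pixels), "T" (4x4, takes a point from camera to world coordinates). Camera axes: x right, y down, z forward; pixel columns grow to the right and rows downward; lengths in m; the calibration is good to about 2 mm. A picture is of the moment at which its call begins. get_calibration takes no time and is no camera call.
- robot.close_job(): hands the job in; it is judged then, once.
The state is a dict: "time": time; "qpos": joint angles; "joint_velocities": joint speeds; "effort": joint torques, N m; "eef_pos": TCP position; "tcp_rot": TCP orientation; "force": force on the tool from outside, world axes, zero at the start; "wrist_torque": the same for the moment, N m; "finger_gap": finger opening in m; "grip_force": force on a finger pad.
Only numpy, scipy, OpenCV 4.12 (cv2) and the standard library are available. Lean on these libraries where they do the work, as an engineer would, in place of code of your own. Each camera call takes 0.05 s, during which the arm holds its last target. There are 200 camera calls.

## Working session

There is one attempt and no reset: what is moved stays moved. The work goes in short steps, Python scripts to look and compute and a tool call to move; the robot and the scene stay as the last step left them, time stands still between calls to the robot, and variables do not carry over. Pictures are saved under pics/ and viewed, at most 12 in all, crops included, and the job is handed in when it is done.

Besides the shell and the picture viewer there is one more tool, called after "Emit:" as name([rows], argument=value, ...), one row to a line, values as JSON. send_rows: Moves the arm, as the interface text tells. Its arguments: {"type":"object","properties":{"motion":{"type":"array"},"newtons":{"type":"number"}},"required":["motion"]}

```bash
mkdir -p pics
python3 - <<'E'
from plant import robot
import cv2,numpy as np
np.set_printoptions(precision=4,suppress=True)
s=robot.state();print({k:np.round(v,3) for k,v in s.items()})
for n in("side","top"):
    c=robot.get_calibration(n);print(n,np.array(c["K"]),np.array(c["T"]))
    cv2.imwrite(f"pics/{n}0.png",robot.read_camera(n)[:,:,::-1])
E
```

```text
{'time': np.float64(0.0), 'qpos': array([-1.299,  0.592,  0.048,  1.61 , -0.033,  0.943, -0.034]), 'joint_velocities': array([-0.001,  0.001, -0.002,  0.003, -0.001,  0.002, -0.   ]), 'effort': array([  0.001, -54.87 ,   1.546, -19.812,   0.009,   0.009,  -0.   ]), 'eef_pos': array([0.258, 0.677, 0.241]), 'tcp_rot': array([-0.57 , -3.089,  0.004]), 'force': array([ 0.635, -0.025,  0.191]), 'wrist_torque': array([-0.048,  0.02 , -0.003]), 'grip_force': np.float64(0.0), 'finger_gap': np.float64(0.086)}
side [[389.5766   0.     318.562 ]
 [  0.     389.5766 199.914 ]
 [  0.       0.       1.    ]] [[ 0.9565 -0.1652  0.2405  0.3857]
 [-0.2916 -0.5144  0.8064 -0.8504]
 [-0.0095 -0.8415 -0.5402  0.6485]
 [ 0.      0.      0.      1.    ]]
top [[433.149    0.     316.0327]
 [  0.     433.149  193.1831]
 [  0.       0.       1.    ]] [[ 0.0197 -0.9984  0.0522  0.5629]
 [-0.9997 -0.0189  0.0144 -0.0248]
 [-0.0134 -0.0524 -0.9985  1.2423]
 [ 0.      0.      0.      1.    ]]
```

View pics/side0.png

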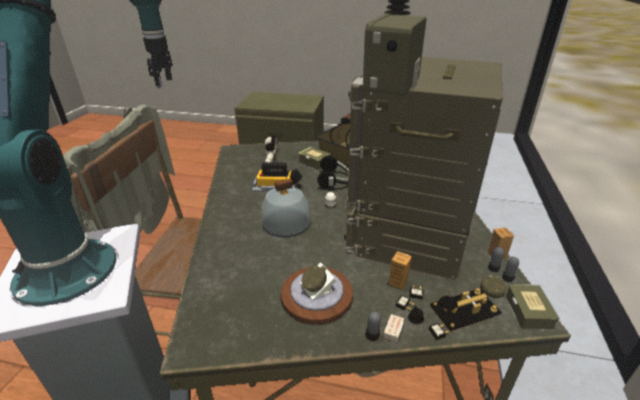

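View pics/top0.png

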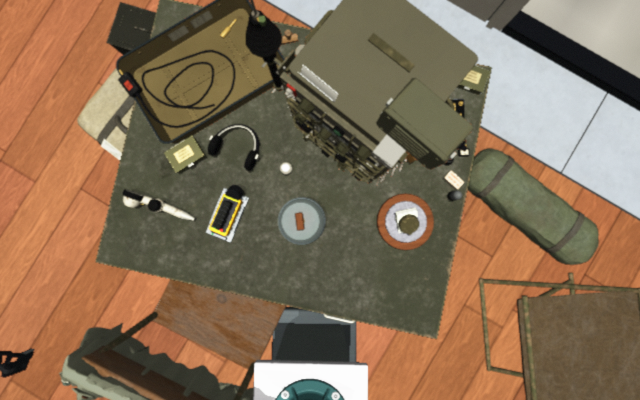

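The pictures show, in top view, the meter in its dock at about (227,213), the dome at (301,221) and the plinth at (405,221). In the side view they are at (275,178), (286,212) and (317,290). I'll enlarge these areas.

Run:
```python
import cv2,numpy as np
t=cv2.imread("pics/top0.png");s=cv2.imread("pics/side0.png")
r=lambda i,x,y,w,h,k:cv2.resize(i[y:y+h,x:x+w],None,fx=k,fy=k,interpolation=cv2.INTER_CUBIC)
a=np.hstack([r(t,200,180,50,65,5.3333333)[:346],r(t,275,190,50,65,5.33333)[:346],r(t,375,190,62,65,4.3)[:279].copy() if 0 else cv2.resize(t[190:255,374:438],(266,346))])
b=np.hstack([r(s,245,160,60,38,6.65),r(s,275,260,80,62,4.98)[:252]]) if 0 else np.hstack([cv2.resize(s[160:240,245:345],(310,248),interpolation=cv2.INTER_CUBIC),cv2.resize(s[258:328,275:365],(319,248),interpolation=cv2.INTER_CUBIC)])
b=np.pad(b,((0,0),(0,a.shape[1]-b.shape[1]),(0,0)))
cv2.imwrite("pics/crop1.png",np.vstack([a,b]));print(a.shape,b.shape)
```

```text
(346, 800, 3) (248, 800, 3)
```

View pics/crop1.png

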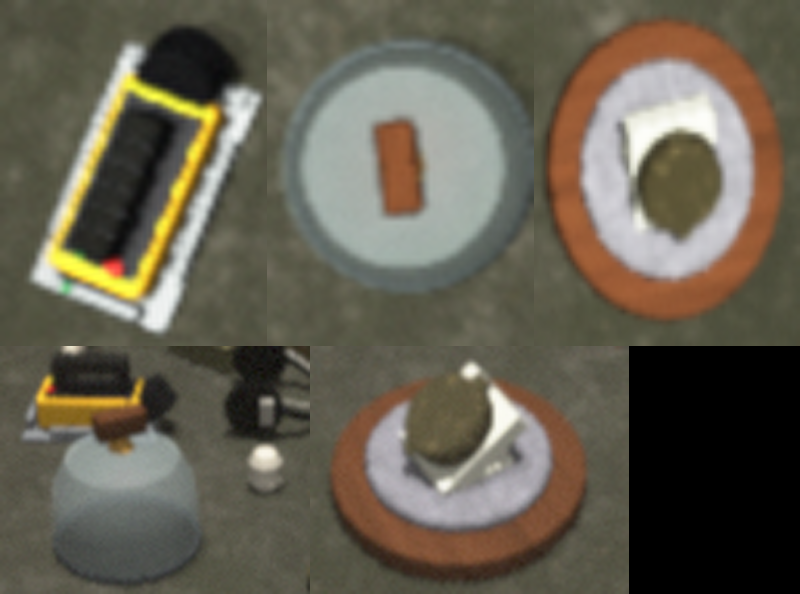

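The crop shows that the plinth's white stand has its high edge at the top, from about (395,212) to (416,208) px. So the plinth's +x is roughly world +x, yawed about +9°. The meter heads up and to the right, and the grip bar is nearly vertical in the picture. Next I'll measure with masks.

```bash
cat > h.py <<'E'
from plant import robot
import cv2,numpy as np
np.set_printoptions(precision=4,suppress=True)
def cast(n,px,z):
    c=robot.get_calibration(n);K=np.array(c["K"]);T=np.array(c["T"])
    p=np.c_[np.asarray(px,float).reshape(-1,2),np.ones(len(np.asarray(px).reshape(-1,2)))]
    d=p@np.linalg.inv(K).T@T[:3,:3].T;o=T[:3,3]
    return (o+d*((z-o[2])/d[:,2])[:,None])[:,:2]
def proj(n,P):
    c=robot.get_calibration(n);K=np.array(c["K"]);T=np.linalg.inv(np.array(c["T"]))
    q=(np.atleast_2d(P)@T[:3,:3].T+T[:3,3])@K.T
    return q[:,:2]/q[:,2:]
def mask(im,lo,hi,box):
    x,y,w,h=box;m=cv2.inRange(cv2.cvtColor(im,cv2.COLOR_BGR2HSV),np.array(lo),np.array(hi))
    o=np.zeros_like(m);o[y:y+h,x:x+w]=m[y:y+h,x:x+w];return o
def big(m):
    n,l,s,c=cv2.connectedComponentsWithStats(m);i=1+np.argmax(s[1:,4])
    return (l==i).astype(np.uint8)*255
def cnt(m):
    c,_=cv2.findContours(m,cv2.RETR_EXTERNAL,cv2.CHAIN_APPROX_NONE);return max(c,key=len).reshape(-1,2)
def rect(P):
    (c,s,a)=cv2.minAreaRect((P*1000).astype(np.float32))
    if s[0]<s[1]: a+=90; s=s[::-1]
    return np.array(c)/1000,np.array(s),((a+90)%180)-90
def circ(P):
    A=np.c_[2*P,np.ones(len(P))];x=np.linalg.lstsq(A,(P**2).sum(1),rcond=None)[0]
    return x[:2],np.sqrt(x[2]+x[0]**2+x[1]**2)
E
python3 - <<'E'
from h import *
t=cv2.imread("pics/top0.png");s=cv2.imread("pics/side0.png")
hs=lambda i,x,y:cv2.cvtColor(i,cv2.COLOR_BGR2HSV)[y,x]
print("hsv wood",hs(t,382,222),"grey",hs(t,388,222),"stand",hs(t,402,213),"lid",hs(t,410,225),"knob",hs(t,300,222),"yellow",hs(t,212,228),"dock",hs(t,246,200),"shell",hs(t,288,222),"table",hs(t,350,230),"rim",hs(t,280,222))
m=big(mask(t,(0,110,60),(18,255,255),(360,180,90,90)));P=cnt(m)
for z in(.018,.009):print("wood",circ(cast("top",P,z)),m.sum()//255)
w=cv2.bitwise_not(m);n,l,st,c=cv2.connectedComponentsWithStats(w,connectivity=4);i=l[222,388];g=(l==i).astype(np.uint8)*255
print("grey",circ(cast("top",cnt(g),.0255)))
m=big(mask(t,(0,110,40),(18,255,255),(285,205,35,35)));print("knob",rect(cast("top",cnt(m),.136)),m.sum()//255)
m=big(mask(t,(22,130,100),(35,255,255),(200,180,55,65)));P=cast("top",cnt(m),.046);print("yellow",rect(P),m.sum()//255)
m=big(mask(s,(0,110,40),(18,255,255),(270,170,40,30)));c=cnt(m);print("side knob px",rect(c/1000.),cast("side",[c.mean(0)],.124))
m=big(mask(s,(0,110,40),(18,255,255),(270,255,100,75)));c=cnt(m);print("side wood",circ(cast("side",c,.012)))
# lid & stand
m=big(mask(t,(18,60,30),(40,255,140),(390,205,35,35)));M=cv2.moments(m,True);c=np.array([M['m10'],M['m01']])/M['m00'];print("lid",c,M['m00'],cast("top",[c],.065),rect(cast("top",cnt(m),.065)))
m=big(mask(t,(0,0,200),(180,40,255),(390,200,35,40)));print("stand",m.sum()//255)
E
```

```text
hsv wood [ 11 170 162] grey [125   7 212] stand [ 33  10 245] lid [ 24 102  95] knob [ 11 169 149] yellow [ 30 175 251] dock [ 72   6 215] shell [ 71  16 177] table [28 51 90] rim [ 73  20 114]
wood (array([ 0.5523, -0.2589]), np.float64(0.0786647830999865)) 1143
wood (array([ 0.5522, -0.2607]), np.float64(0.07924306258039018)) 1143
grey (array([ 0.5525, -0.259 ]), np.float64(0.05771744033444485))
knob (array([0.5489, 0.0319]), array([40.7512, 17.8665]), 1.2651927471160889) 114
yellow (array([0.5615, 0.2446]), array([109.9326,  52.5486]), -21.304763793945312) 245
side knob px (array([0.2834, 0.1827]), array([17.1904, 14.9482]), -48.3664665222168) [[0.5507 0.0337]]
side wood (array([ 0.5548, -0.2587]), np.float64(0.07377896896626998))
lid [408.509  223.7798] 277.0 [[ 0.5463 -0.2595]] (array([ 0.5464, -0.2588]), array([51.7972, 45.5192]), -44.202178955078125)
stand 279
```

Run:
```python
from h import *
ts=[robot.read_camera("top") for _ in range(6)];ss=[robot.read_camera("side") for _ in range(6)]
t=np.mean(ts,0);s=np.mean(ss,0)
cv2.imwrite("pics/topavg.png",t[:,:,::-1]);cv2.imwrite("pics/sideavg.png",s[:,:,::-1])
# soft moments for orientation
def soft(n,w,z):
    y,x=np.nonzero(w>0);P=cast(n,np.c_[x,y],z);ww=w[y,x];c=(P*ww[:,None]).sum(0)/ww.sum()
    d=P-c;C=(d*ww[:,None]).T@d/ww.sum();e,v=np.linalg.eigh(C);a=np.degrees(np.arctan2(v[1,1],v[0,1]));return c,(a+90)%180-90,np.sqrt(12*e)*1000
f=t.astype(float)
w=np.clip((f[:,:,0]-f[:,:,2]-15)/80,0,1);k=np.zeros_like(w);k[207:236,288:314]=w[207:236,288:314];print("knob",soft("top",k,.136))
w=np.clip((np.minimum(f[:,:,0],f[:,:,1])-f[:,:,2]-50)/100,0,1);k=np.zeros_like(w);k[180:245,200:252]=w[180:245,200:252]
print("yellow",soft("top",k,.046))
b=t[:,:,2];print(b[204:236,390:422].astype(int))
```

```text
knob (array([0.5491, 0.0324]), np.float64(7.997042848199953), array([17.6799, 41.5491]))
yellow (array([0.556 , 0.2416]), np.float64(-22.39746866182719), array([ 67.2913, 135.3012]))
[[ 52  54  56 ...  56  54  54]
 [ 52  57  84 ...  76  57  55]
 [ 57  88 139 ... 127  79  56]
 ...
 [183 199 202 ... 205 207 207]
 [176 192 196 ... 204 201 185]
 [124 173 195 ... 201 185 144]][ WARN:0@13.158] global loadsave.cpp:1063 imwrite_ Unsupported depth image for selected encoder is fallbacked to CV_8U.
```

Run:
```python
from h import *
t=cv2.imread("pics/topavg.png").astype(float)
g=cv2.cvtColor(t.astype(np.uint8),cv2.COLOR_BGR2HSV)[:,:,1].astype(int)
v=cv2.cvtColor(t.astype(np.uint8),cv2.COLOR_BGR2GRAY).astype(int)
print(v[205:218:1,392:420].tolist().__repr__().replace("],","],\n"))
s=cv2.imread("pics/sideavg.png");S=cv2.resize(s[258:328,275:365],(780,596),interpolation=cv2.INTER_CUBIC);
T=cv2.resize(t[194:250,378:434].astype(np.uint8),(596,596),interpolation=cv2.INTER_CUBIC)
cv2.imwrite("pics/c2.png",cv2.resize(np.hstack([S[:,:560],T]),(800,412)))
```

```text
[[106, 127, 157, 187, 201, 202, 201, 196, 196, 198, 200, 194, 191, 192, 199, 196, 188, 192, 193, 193, 195, 198, 197, 192, 179, 157, 131, 112],
 [143, 173, 186, 193, 199, 201, 200, 197, 194, 195, 197, 195, 191, 191, 197, 200, 197, 197, 197, 195, 195, 196, 200, 199, 192, 184, 170, 141],
 [176, 190, 194, 196, 197, 201, 204, 197, 192, 191, 194, 195, 195, 192, 197, 204, 201, 193, 190, 190, 193, 199, 213, 213, 200, 195, 195, 180],
 [192, 199, 201, 201, 198, 198, 199, 192, 187, 188, 189, 190, 191, 190, 193, 204, 209, 207, 200, 199, 211, 224, 232, 226, 203, 197, 197, 198],
 [200, 203, 204, 200, 193, 189, 188, 184, 182, 182, 185, 190, 198, 204, 203, 213, 228, 235, 236, 233, 234, 236, 237, 231, 209, 194, 191, 192],
 [200, 201, 200, 195, 186, 183, 187, 193, 196, 195, 205, 220, 229, 235, 233, 234, 236, 237, 238, 237, 238, 244, 246, 244, 229, 199, 189, 190],
 [196, 197, 196, 196, 197, 201, 210, 225, 232, 233, 234, 236, 237, 238, 237, 237, 241, 245, 247, 245, 246, 251, 252, 253, 247, 224, 195, 194],
 [201, 193, 176, 191, 223, 235, 235, 237, 238, 237, 236, 240, 244, 246, 245, 244, 247, 252, 253, 252, 251, 252, 253, 253, 249, 231, 199, 197],
 [203, 175, 122, 135, 211, 239, 239, 244, 247, 246, 244, 247, 250, 251, 250, 246, 242, 244, 247, 249, 251, 252, 252, 252, 250, 235, 202, 196],
 [198, 176, 130, 116, 195, 238, 245, 250, 253, 253, 252, 251, 248, 239, 225, 196, 161, 158, 182, 211, 230, 241, 246, 250, 250, 239, 203, 195],
 [193, 189, 159, 117, 162, 237, 251, 252, 253, 253, 250, 243, 219, 148, 105, 98, 89, 93, 92, 92, 98, 118, 175, 231, 248, 242, 207, 199],
 [192, 189, 163, 124, 150, 233, 252, 253, 252, 249, 226, 150, 93, 64, 73, 87, 84, 85, 81, 73, 71, 71, 83, 136, 218, 231, 209, 206],
 [195, 191, 163, 132, 153, 232, 252, 252, 249, 224, 133, 70, 59, 65, 79, 94, 95, 92, 92, 88, 88, 90, 82, 77, 124, 172, 195, 205]]
```

View pics/c2.png

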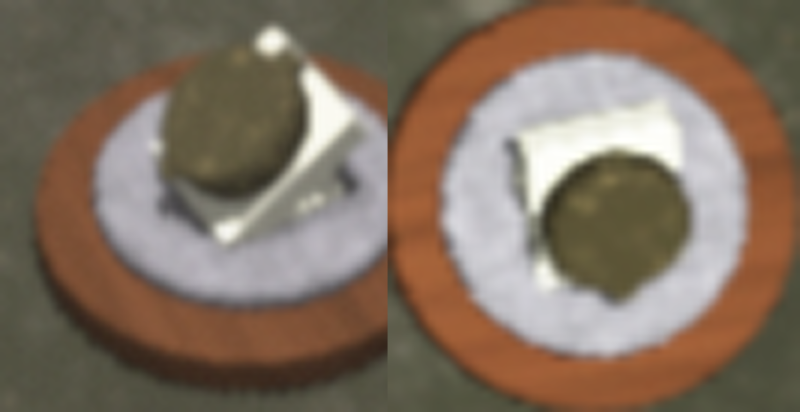

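The lid shows at right around (618,222) in the picture, and three stand corners are visible in both views. I'll triangulate those corners to get the plinth's yaw.

Run:
```python
from h import *
def tri(a,b):
    A=[];r=[]
    for n,p in(("top",a),("side",b)):
        c=robot.get_calibration(n);T=np.array(c["T"]);d=T[:3,:3]@np.linalg.inv(np.array(c["K"]))@np.r_[p,1];d/=np.linalg.norm(d)
        M=np.eye(3)-np.outer(d,d);A.append(M);r.append(M@T[:3,3])
    X=np.linalg.lstsq(np.vstack(A),np.hstack(r),rcond=None)[0];return X,[proj(n,X)[0]-p for n,p in(("top",a),("side",b))]
BL=tri((395.3,212.1),(320.3,263.1));BR=tri((416.6,207.6),(335,279.7));FL=tri((398.7,233.1),(301.2,282.6))
for q in(BL,BR,FL):print(q)
d=BL[0]-BR[0];print("yaw back",np.degrees(np.arctan2(-d[0],d[1])),np.linalg.norm(d))
d=BL[0]-FL[0];print("yaw left",np.degrees(np.arctan2(d[1],d[0])),np.linalg.norm(d))
FR=cast("side",[(313.0,298.8)],FL[0][2])[0];d=FL[0][:2]-FR;print("front",FR,np.degrees(np.arctan2(-d[0],d[1])),np.linalg.norm(d))
d=BR[0][:2]-FR;print("right",np.degrees(np.arctan2(d[1],d[0])))
```

```text
(array([ 0.5761, -0.224 ,  0.0609]), [array([-0.1103,  0.4058]), array([ 0.5112, -0.0414])])
(array([ 0.5901, -0.2819,  0.06  ]), [array([-0.0521,  0.1734]), array([ 0.2316, -0.02  ])])
(array([ 0.5225, -0.2399,  0.0316]), [array([ 0.257 , -1.0868]), array([-1.4063,  0.0888])])
yaw back 13.579984942130087 0.05964937109354526
yaw left 16.53178052006884 0.06311672758725785
front [ 0.5371 -0.2938] 15.113995957253056 0.055890091921942414
right 12.640077958815773
```

Plinth: centre (0.552, -0.259), yaw about 14°. Dome: (0.549, 0.032), yaw 8°. Meter: (0.5615, 0.2446), yaw about -22°. The measured sizes agree with those given. Next is the approach to the handle.

```bash
cat >> h.py <<'E'
from scipy.spatial.transform import Rotation as Ro
def plan(p,h):
    s=robot.state();R0=Ro.from_rotvec(s["tcp_rot"]).as_matrix()
    best=None
    for hh in(h,h+180):
        y=np.array([np.cos(np.radians(hh)),np.sin(np.radians(hh)),0]);z=np.array([0,0,-1.]);R=np.c_[np.cross(y,z),y,z]
        rv=Ro.from_matrix(R0.T@R).as_rotvec()
        if best is None or np.linalg.norm(rv)<np.linalg.norm(best):best=rv
    d=R0.T@(np.array(p)-s["eef_pos"])/.04
    print("t",s["time"],"shift",d,"turn",best,"other turn z",best[2]-np.sign(best[2])*np.pi,"pos",np.array(s["eef_pos"]),"F",np.array(s["force"]),"gap",s["finger_gap"],"q",np.array(s["qpos"]))
E
python3 -c "
from h import *
plan((.5615,.2446,.15),68.3)"
```

```text
t 0.7 shift [-10.9312  -7.405    2.3088] turn [0.0001 0.     0.0139] other turn z -3.127659779240272 pos [0.2587 0.6773 0.2424] F [-0.1242 -0.4223 -0.3501] gap 0.08523693760657265 q [-1.2995  0.5911  0.0484  1.6085 -0.0333  0.9427 -0.0337]
```

Emit:
send_rows([
  [1,-0.4,-0.3,0,0,0,0],
  [1,-1.2,-0.8,0.1,0,0,0],
  [1,-2.2,-1.5,0.3,0,0,0.01],
  [1,-3.2,-2.2,0.6,0,0,0.01],
  [1,-4.2,-2.9,0.9,0,0,0.01],
  [1,-5.2,-3.6,1.2,0,0,0.01],
  [1,-6.2,-4.3,1.5,0,0,0.01],
  [1,-7.2,-5.0,1.8,0,0,0.01],
  [1,-8.2,-5.7,2.0,0,0,0.01],
  [1,-9.2,-6.3,2.1,0,0,0.01],
  [1,-10.0,-6.8,2.2,0,0,0.014],
  [1,-10.6,-7.2,2.3,0,0,0.014],
  [1,-10.9,-7.4,2.3,0,0,0.014],
  [1,-10.93,-7.4,2.3,0,0,0.014],
  [1,-10.93,-7.4,2.3,0,0,0.014],
])

```text
time: 2.2
eef_pos: [0.5609, 0.2458, 0.1506]
tcp_rot: [-0.59, -3.085, -0.002]
force: [0.4, 0.6, -0.3]
finger_gap: 0.0852
grip_force: 0.0
```

```bash
python3 -c "
from h import *
plan((.5615,.2446,.064),68.3)
a=robot.read_camera('top')[:,:,::-1];b=robot.read_camera('side')[:,:,::-1]
cv2.imwrite('pics/g1.png',np.hstack([cv2.resize(a[160:250,180:280],(400,360)),cv2.resize(b[110:200,230:330],(400,360))]))"
```

```text
t 2.2 shift [-0.0262 -0.0231  2.1655] turn [ 0.0009 -0.0006  0.0007] other turn z -3.1408755935319346 pos [0.5609 0.2458 0.1506] F [ 0.3956  0.6044 -0.3166] gap 0.08519030091030302 q [-0.5092  0.5651  0.0321  1.9395 -0.0307  0.6372  0.7354]
```

View pics/g1.png

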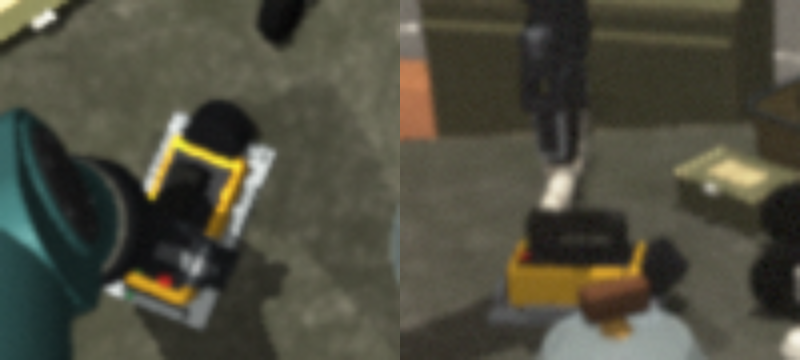

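The hand stands above the handle. In the side crop the handle spans about (527–626, 210–262). I'll check that against the projection of the estimated handle.

```bash
python3 -c "
from h import *
print(proj('side',[[.5615,.2446,.073],[.5609,.2458,.14]]))
u=np.array([np.cos(np.radians(-21.8)),np.sin(np.radians(-21.8)),0])
C=np.array([.5615,.2446,.073]);print('ends',proj('side',[C-u*.039,C+u*.039]))
s=cv2.imread('pics/sideavg.png');m=big(cv2.inRange(s[155:182,245:305],(0,0,0),(45,45,45)));P=cnt(m)+[245,155];print(P.min(0),P.max(0))
t=cv2.imread('pics/topavg.png');m=cv2.inRange(t[180:245,200:252],(0,0,0),(45,45,45));P=cnt(big(m))+[200,180];print(P.min(0),P.max(0))
print('top proj ends',proj('top',[C-u*.039,C+u*.039]))
"
```

```text
[[272.6416 165.8641]
 [270.7831 146.4027]]
ends [[260.5354 165.484 ]
 [284.8062 166.2461]]
[262 164] [287 175]
[214 201] [232 228]
top proj ends [[216.4662 227.8064]
 [227.9696 201.2099]]
```

Emit:
send_rows([
  [1,-0.05,0,0.2,0,0,0],
  [1,-0.07,-0.02,0.6,0,0,0],
  [1,-0.07,-0.02,1.1,0,0,0],
  [1,-0.07,-0.02,1.6,0,0,0],
  [1,-0.07,-0.02,1.95,0,0,0],
  [1,-0.07,-0.02,2.12,0,0,0],
  [1,-0.07,-0.02,2.17,0,0,0],
  [1,-0.07,-0.02,2.17,0,0,0],
  [-0.4,-0.07,-0.02,2.17,0,0,0],
  [-1,-0.07,-0.02,2.17,0,0,0],
  [-1,-0.07,-0.02,2.17,0,0,0],
  [-1,-0.07,-0.02,2.17,0,0,0],
  [-1,-0.07,-0.02,2.17,0,0,0],
  [-1,-0.07,-0.02,2.17,0,0,0],
], newtons=70)

```text
time: 3.7
eef_pos: [0.5642, 0.2435, 0.0639]
tcp_rot: [0.591, 3.085, 0.001]
force: [0.5, 2.0, 2.3]
finger_gap: 0.021
grip_force: 70.6
```

Emit:
send_rows([
  [-1,0,0,-0.05,0,0,0],
  [-1,0,0,-0.15,0,0,0],
  [-1,0,0,-0.35,0,0,0],
  [-1,0,0,-0.65,0,0,0],
  [-1,0,0,-1.05,0,0,0],
  [-1,0,0,-1.6,0,0,0],
  [-1,0,0,-2.2,0,0,0],
  [-1,0,0,-2.9,0,0,0],
  [-1,0,0,-3.5,0,0,0],
  [-1,0,0,-4.1,0,0,0],
  [-1,0,0,-4.5,0,0,0],
  [-1,0,0,-4.8,0,0,0],
  [-1,0,0,-4.9,0,0,0],
  [-1,0,0,-4.9,0,0,0],
])

```text
time: 5.1
eef_pos: [0.5638, 0.243, 0.2602]
tcp_rot: [0.591, 3.085, 0.001]
force: [0.1, -0.4, -2.4]
finger_gap: 0.021
grip_force: 70.2
```

```bash
python3 -c "
from h import *
plan((.46,-.2826,.26),104.3)"
```

```text
t 5.1 shift [ -2.4488 -13.1683  -0.0029] turn [ 0.0005  0.0008 -0.6284] other turn z 2.513181666503952 pos [0.5638 0.243  0.2602] F [ 0.1152 -0.3704 -2.4459] gap 0.021039976591386206 q [-0.5132  0.4306  0.0445  1.8536 -0.0246  0.857   0.7353]
```

Emit:
send_rows([
  [-1,-0.03,-0.13,0,0,0,0],
  [-1,-0.1,-0.5,0,0,0,-0.02],
  [-1,-0.22,-1.2,0,0,0,-0.06],
  [-1,-0.37,-2.0,0,0,0,-0.1],
  [-1,-0.52,-2.8,0,0,0,-0.13],
  [-1,-0.69,-3.7,0,0,0,-0.18],
  [-1,-0.86,-4.6,0,0,0,-0.22],
  [-1,-1.03,-5.5,0,0,0,-0.26],
  [-1,-1.2,-6.4,0,0,0,-0.31],
  [-1,-1.37,-7.4,0,0,0,-0.35],
  [-1,-1.54,-8.3,0,0,0,-0.4],
  [-1,-1.72,-9.2,0,0,0,-0.44],
  [-1,-1.9,-10.1,0,0,0,-0.48],
  [-1,-2.05,-10.9,0,0,0,-0.52],
  [-1,-2.18,-11.7,0,0,0,-0.56],
  [-1,-2.3,-12.4,0,0,0,-0.59],
  [-1,-2.38,-12.8,0,0,0,-0.61],
  [-1,-2.43,-13.05,0,0,0,-0.625],
  [-1,-2.45,-13.17,0,0,0,-0.628],
  [-1,-2.45,-13.17,0,0,0,-0.628],
])

```text
time: 7.1
eef_pos: [0.4591, -0.2832, 0.2587]
tcp_rot: [0.387, -3.116, -0.001]
force: [-0.2, -0.1, -1.7]
finger_gap: 0.0211
grip_force: 70.1
```

```bash
python3 -c "
from h import *
plan((.455,-.2839,.16),104.3)"
```

```text
t 7.1 shift [0.0996 0.0063 2.4682] turn [ 0.0009 -0.0015 -0.0022] other turn z 3.1394070891706978 pos [ 0.4591 -0.2832  0.2587] F [-0.2099 -0.1341 -1.7448] gap 0.021063137971654478 q [ 0.4401  0.3389  0.0364  2.0118 -0.0165  0.7929  2.3043]
```

Emit:
send_rows([
  [-1,0,0,0.1,0,0,0],
  [-1,0.02,0,0.4,0,0,0],
  [-1,0.05,0,0.8,0,0,0],
  [-1,0.1,0,1.3,0,0,0],
  [-1,0.1,0,1.8,0,0,0],
  [-1,0.1,0,2.3,0,0,0],
  [-1,0.1,0,2.6,0,0,0],
  [-1,0.1,0,2.8,0,0,0],
  [-1,0.1,0,2.84,0,0,0],
  [-1,0.1,0,2.84,0,0,0],
])

```text
time: 8.1
eef_pos: [0.4565, -0.2836, 0.146]
tcp_rot: [-0.391, 3.117, -0.0]
force: [0.2, 0.4, -2.6]
finger_gap: 0.0213
grip_force: 70.1
```

```bash
python3 -c "
from h import *
plan((.46,-.2826,.1223),104.3)
a=robot.read_camera('top')[:,:,::-1];b=robot.read_camera('side')[:,:,::-1]
cv2.imwrite('pics/at.png',a);cv2.imwrite('pics/as.png',b)
cv2.imwrite('pics/g2.png',np.hstack([cv2.resize(a[180:280,350:450],(400,400),interpolation=2),cv2.resize(b[230:330,255:355],(400,400),interpolation=2)]))
u=np.array([np.cos(np.radians(14.3)),np.sin(np.radians(14.3))]);p=robot.state()['eef_pos']
w=np.r_[np.array(p[:2])+.072*u,p[2]+.0091-.05];print('exp win px',w,proj('side',[w,np.array(p)+[0,0,.0091]]),proj('top',[w]))"
```

```text
t 8.1 shift [-0.0914  0.0039  0.5931] turn [-0.0002  0.0003 -0.0001] other turn z 3.141460180145168 pos [ 0.4565 -0.2836  0.146 ] F [ 0.1914  0.3981 -2.5723] gap 0.021344283730832594 q [ 0.4531  0.4974  0.0249  2.1075 -0.0234  0.5365  2.3154]
exp win px [ 0.5265 -0.2662  0.1057] [[303.6663 264.7944]
 [269.8502 258.6248]] [[414.1267 231.7126]]
```

View pics/g2.png

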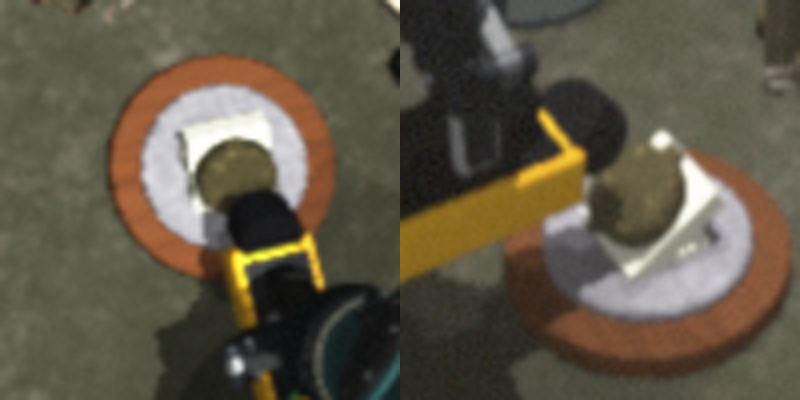

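The view shows the sensor head at about (263,215) px in the top crop and (583,125) in the side crop, in line with the lid and well clear of it. I'll check the grasp offset from the case's front corners.

```bash
python3 -c "
from h import *
p=np.array([.4565,-.2836]);th=np.radians(14.35);R=np.array([[np.cos(th),-np.sin(th)],[np.sin(th),np.cos(th)]])
z=.128
c=[np.r_[p+R@[.055,y],z] for y in(.027,-.027)]
print('pred top',proj('top',c),'side',proj('side',c))
t=cv2.imread('pics/at.png');m=big(mask(t,(20,120,90),(35,255,255),(400,230,40,60)));P=cnt(m);W=cast('top',P,z)
L=(W-p)@R;print('meter-frame yellow extents',L.min(0),L.max(0));
f=L[(L[:,0]>L[:,0].max()-.004)];print(np.polyfit(f[:,1],f[:,0],1),len(f))
s=cv2.imread('pics/as.png');m=big(mask(s,(20,120,60),(35,255,255),(240,240,70,70)));P=cnt(m);print('side right-most',P[P[:,0].argmax()],P.max(0))
q=[np.r_[p+R@[.055,-.027],zz] for zz in(.128,.094)];print(proj('side',q))
# lid direction checks
for n,lab in(('top','t'),('side','s')):
  im=cv2.imread(f'pics/{n}avg.png');print(n,proj(n,[[.5408,-.262,.065]]))
"
```

```text
pred top [[407.135  241.0616]
 [427.7193 236.2199]] side [[289.449  251.8934]
 [302.3446 267.2275]]
meter-frame yellow extents [ 0.005  -0.0267] [0.0522 0.0328]
[0.0012 0.05  ] 12
side right-most [301 272] [301 301]
[[302.3446 267.2275]
 [302.889  279.9651]]
top [[409.4212 225.8426]]
side [[310.2197 276.5523]]
```

Emit:
send_rows([
  [-1,-0.01,0,0.04,0,0,0],
  [-1,-0.03,0,0.12,0,0,0],
  [-1,-0.06,0,0.22,0,0,0],
  [-1,-0.09,0,0.32,0,0,0],
  [-1,-0.12,0,0.42,0,0,0],
  [-1,-0.14,0,0.5,0,0,0],
  [-1,-0.16,0,0.56,0,0,0],
  [-1,-0.165,0,0.59,0,0,0],
  [-1,-0.165,0,0.59,0,0,0],
  [-1,-0.165,0,0.59,0,0,0],
])

```text
time: 9.2
eef_pos: [0.4626, -0.2821, 0.1224]
tcp_rot: [-0.39, 3.117, -0.0]
force: [0.0, 0.3, -3.2]
finger_gap: 0.0211
grip_force: 70.1
```

```bash
python3 -c "
from h import *
plan((.463,-.2819,.1223),104.3)
a=robot.read_camera('top')[:,:,::-1];b=robot.read_camera('side')[:,:,::-1]
cv2.imwrite('pics/bt.png',a);cv2.imwrite('pics/bs.png',b)
cv2.imwrite('pics/g3.png',np.hstack([cv2.resize(a[195:255,380:440],(400,400),interpolation=2),cv2.resize(b[245:305,280:340],(400,400),interpolation=2)]))
"
```

```text
t 9.2 shift [-0.0113  0.002   0.0017] turn [-0.0001  0.     -0.0004] other turn z 3.1411717945695616 pos [ 0.4626 -0.2821  0.1224] F [ 0.0184  0.2914 -3.2449] gap 0.021088095320538288 q [ 0.4469  0.54    0.0231  2.1108 -0.0251  0.4909  2.3088]
```

View pics/g3.png

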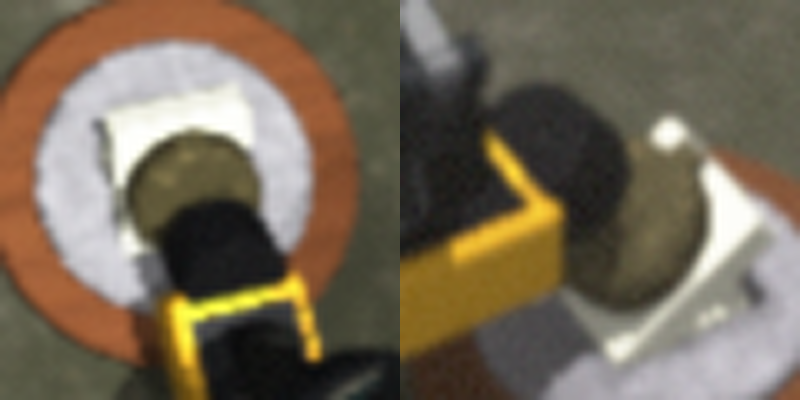

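```bash
python3 -c "
from h import *
p=np.array([.4626,-.2821]);th=np.radians(14.3);R=np.array([[np.cos(th),-np.sin(th)],[np.sin(th),np.cos(th)]])
for b in(0,.015,.03):
  for y in(-.022,0,.022):
    w=np.r_[p+R@[.069-b*.574,y],.0645+.017+b*.819];a,c=proj('top',[w])[0],proj('side',[w])[0];print(b,y,w,'top crop',(a-[380,195])*6.667,'side crop',(c-[280,245])*6.667+[400,0])
"
```

```text
0 -0.022 [ 0.5349 -0.2864  0.0815] top crop [265.5412 222.6033] side crop [603.633  228.3765]
0 0 [ 0.5295 -0.2651  0.0815] top crop [211.9214 235.1672] side crop [568.2089 185.8711]
0 0.022 [ 0.524  -0.2437  0.0815] top crop [158.3038 247.7306] side crop [534.1427 144.995 ]
0.015 -0.022 [ 0.5266 -0.2885  0.0938] top crop [277.8111 244.7752] side crop [578.2442 209.3718]
0.015 0 [ 0.5211 -0.2672  0.0938] top crop [223.5927 257.4788] side crop [542.8655 166.694 ]
0.015 0.022 [ 0.5157 -0.2459  0.0938] top crop [169.3765 270.1819] side crop [508.8601 125.6728]
0.03 -0.022 [ 0.5182 -0.2906  0.1061] top crop [290.3578 267.4475] side crop [552.178  189.8601]
0.03 0 [ 0.5128 -0.2693  0.1061] top crop [235.5273 280.294 ] side crop [516.8594 147.0155]
0.03 0.022 [ 0.5073 -0.248   0.1061] top crop [180.6992 293.1399] side crop [482.9294 105.8553]
```

The head stands square over the lid with a clear gap, in top crop at about (220,240) and side crop at (565,170), where the geometry predicts it. Now I hold.

Emit:
send_rows([
  [-1,0,0,0,0,0,0],
  [-1,0,0,0,0,0,0],
  [-1,0,0,0,0,0,0],
  [-1,0,0,0,0,0,0],
  [-1,0,0,0,0,0,0],
  [-1,0,0,0,0,0,0],
  [-1,0,0,0,0,0,0],
  [-1,0,0,0,0,0,0],
  [-1,0,0,0,0,0,0],
  [-1,0,0,0,0,0,0],
  [-1,0,0,0,0,0,0],
  [-1,0,0,0,0,0,0],
  [-1,0,0,0,0,0,0],
  [-1,0,0,0,0,0,0],
  [-1,0,0,0,0,0,0],
  [-1,0,0,0,0,0,0],
  [-1,0,0,0,0,0,0],
  [-1,0,0,0,0,0,0],
  [-1,0,0,0,0,0,0],
  [-1,0,0,0,0,0,0],
])

```text
time: 11.3
eef_pos: [0.4626, -0.2821, 0.1223]
tcp_rot: [-0.39, 3.117, -0.0]
force: [-0.5, -0.6, -3.1]
finger_gap: 0.021
grip_force: 70.1
```

Emit:
send_rows([
  [-1,0,0,0,0,0,0],
  [-1,0,0,0,0,0,0],
  [-1,0,0,0,0,0,0],
  [-1,0,0,0,0,0,0],
  [-1,0,0,0,0,0,0],
  [-1,0,0,0,0,0,0],
  [-1,0,0,0,0,0,0],
  [-1,0,0,0,0,0,0],
  [-1,0,0,0,0,0,0],
  [-1,0,0,0,0,0,0],
  [-1,0,0,0,0,0,0],
  [-1,0,0,0,0,0,0],
  [-1,0,0,0,0,0,0],
  [-1,0,0,0,0,0,0],
  [-1,0,0,0,0,0,0],
  [-1,0,0,0,0,0,0],
  [-1,0,0,0,0,0,0],
  [-1,0,0,0,0,0,0],
])

```text
time: 13.1
eef_pos: [0.4626, -0.282, 0.1223]
tcp_rot: [-0.391, 3.117, -0.0]
force: [-1.4, 0.0, -3.0]
finger_gap: 0.0207
grip_force: 70.1
```

Emit:
send_rows([
  [-1,0.03,0,-0.05,0,0,0],
  [-1,0.08,0,-0.15,0,0,0],
  [-1,0.14,0,-0.4,0,0,0],
  [-1,0.16,0,-0.8,0,0,0],
  [-1,0.16,0,-1.3,0,0,0],
  [-1,0.16,0,-1.9,0,0,0],
  [-1,0.16,0,-2.5,0,0,0],
  [-1,0.16,0,-3.0,0,0,0],
  [-1,0.16,0,-3.3,0,0,0],
  [-1,0.16,0,-3.45,0,0,0],
  [-1,0.16,0,-3.45,0,0,0],
])

```text
time: 14.2
eef_pos: [0.4564, -0.2837, 0.2609]
tcp_rot: [-0.39, 3.116, -0.001]
force: [0.1, -0.0, -2.7]
finger_gap: 0.0211
grip_force: 70.2
```

```bash
python3 -c "
from h import *
plan((.5642,.2435,.26),68.3)"
```

```text
t 14.2 shift [-5.8613 12.1091  0.019 ] turn [-0.0005  0.0011  0.6278] other turn z -2.513742732541129 pos [ 0.4564 -0.2837  0.2609] F [ 0.0955 -0.0295 -2.7316] gap 0.021109784218682936 q [ 0.4429  0.3325  0.0369  2.0155 -0.0169  0.7927  2.3096]
```

Emit:
send_rows([
  [-1,-0.06,0.12,0,0,0,0],
  [-1,-0.23,0.48,0,0,0,0.02],
  [-1,-0.53,1.1,0,0,0,0.06],
  [-1,-0.88,1.8,0,0,0,0.1],
  [-1,-1.23,2.55,0,0,0,0.13],
  [-1,-1.64,3.4,0,0,0,0.18],
  [-1,-2.05,4.24,0,0,0,0.22],
  [-1,-2.46,5.1,0,0,0,0.26],
  [-1,-2.87,5.93,0,0,0,0.31],
  [-1,-3.28,6.8,0,0,0,0.35],
  [-1,-3.69,7.63,0,0,0,0.4],
  [-1,-4.1,8.5,0,0,0,0.44],
  [-1,-4.5,9.3,0,0,0,0.48],
  [-1,-4.86,10.05,0,0,0,0.52],
  [-1,-5.22,10.8,0,0,0,0.56],
  [-1,-5.5,11.4,0,0,0,0.59],
  [-1,-5.7,11.75,0,0,0,0.61],
  [-1,-5.82,12.0,0,0,0,0.625],
  [-1,-5.86,12.11,0.02,0,0,0.628],
  [-1,-5.86,12.11,0.02,0,0,0.628],
])

```text
time: 16.2
eef_pos: [0.5634, 0.2436, 0.2586]
tcp_rot: [-0.59, -3.084, 0.002]
force: [-0.2, -0.2, -2.0]
finger_gap: 0.0211
grip_force: 70.1
```

```bash
python3 -c "
from h import *
plan((.5642,.2435,.0645),68.3)"
```

```text
t 16.2 shift [-0.0267  0.0114  4.853 ] turn [-0.0015 -0.0012  0.0007] other turn z -3.1408994624055184 pos [0.5634 0.2436 0.2586] F [-0.1702 -0.1555 -2.0354] gap 0.0211415150582484 q [-0.5091  0.4331  0.0372  1.8533 -0.0206  0.8575  0.7309]
```

Emit:
send_rows([
  [-1,0,0,0.15,0,0,0],
  [-1,-0.02,0.01,0.5,0,0,0],
  [-1,-0.025,0.01,1.0,0,0,0],
  [-1,-0.025,0.01,1.6,0,0,0],
  [-1,-0.025,0.01,2.2,0,0,0],
  [-1,-0.025,0.01,2.8,0,0,0],
  [-1,-0.025,0.01,3.4,0,0,0],
  [-1,-0.025,0.01,3.8,0,0,0],
  [-1,-0.025,0.01,4.1,0,0,0],
  [-1,-0.025,0.01,4.3,0,0,0],
  [-1,-0.025,0.01,4.45,0,0,0],
  [-1,-0.025,0.01,4.57,0,0,0],
  [-1,-0.025,0.01,4.66,0,0,0],
  [-1,-0.025,0.01,4.73,0,0,0],
  [-1,-0.025,0.01,4.79,0,0,0],
  [-1,-0.025,0.01,4.83,0,0,0],
  [-1,-0.025,0.01,4.84,0,0,0],
  [-1,-0.025,0.01,4.84,0,0,0],
])

```text
time: 18.0
eef_pos: [0.5652, 0.2437, 0.066]
tcp_rot: [0.591, 3.085, 0.0]
force: [-0.4, -0.0, -3.1]
finger_gap: 0.0208
grip_force: 70.0
```

Emit:
send_rows([
  [-1,0.02,0,0.02,0,0,0],
  [-1,0.02,0,0.04,0,0,0],
  [-1,0.02,0,0.05,0,0,0],
  [-1,0.02,0,0.05,0,0,0],
])

```text
time: 18.4
eef_pos: [0.5643, 0.244, 0.064]
tcp_rot: [-0.591, -3.085, -0.0]
force: [-0.3, 0.5, -0.8]
finger_gap: 0.0211
grip_force: 70.2
```

Contact with the dock floor has begun, so I release and rise.

Emit:
send_rows([
  [-1,0,0,0.02,0,0,0],
  [0,0,0,0.02,0,0,0],
  [1,0,0,0.02,0,0,0],
  [1,0,0,0.02,0,0,0],
  [1,0,0,0.02,0,0,0],
  [1,0,0,0.02,0,0,0],
  [1,0,0,-0.15,0,0,0],
  [1,0,0,-0.5,0,0,0],
  [1,0,0,-1.2,0,0,0],
  [1,0,0,-2.2,0,0,0],
  [1,0,0,-3.2,0,0,0],
  [1,0,0,-3.7,0,0,0],
  [1,0,0,-3.8,0,0,0],
  [1,0,0,-3.8,0,0,0],
])

```text
time: 19.8
eef_pos: [0.5645, 0.244, 0.2171]
tcp_rot: [0.591, 3.084, 0.002]
force: [-0.0, -0.6, -0.1]
finger_gap: 0.0854
grip_force: 0.0
```

```bash
python3 -c "
from h import *
plan((.5495,.0328,.216),98)
a=robot.read_camera('top')[:,:,::-1];b=robot.read_camera('side')[:,:,::-1];cv2.imwrite('pics/dt.png',a);cv2.imwrite('pics/ds.png',b)
for f in('pics/sideavg.png','pics/ds.png'):
  m=mask(cv2.imread(f),(20,120,90),(35,255,255),(245,160,60,35));P=np.argwhere(m);print(P.min(0),P.max(0),P.mean(0))
"
```

```text
t 19.8 shift [-1.6031 -5.0454  0.0211] turn [ 0.0011  0.0017 -0.5184] other turn z 2.623184307146448 pos [0.5645 0.244  0.2171] F [-0.0357 -0.6171 -0.0969] gap 0.08543914965129974 q [-0.5066  0.4812  0.0346  1.8892 -0.023   0.7696  0.7327]
[169 257] [185 291] [178.438  269.6653]
[170 256] [185 291] [179.2646 269.1749]
```

Emit:
send_rows([
  [1,-0.05,-0.2,0,0,0,-0.02],
  [1,-0.2,-0.6,0,0,0,-0.07],
  [1,-0.4,-1.2,0,0,0,-0.13],
  [1,-0.65,-2.0,0,0,0,-0.2],
  [1,-0.9,-2.8,0,0,0,-0.28],
  [1,-1.15,-3.6,0,0,0,-0.36],
  [1,-1.4,-4.3,0,0,0,-0.44],
  [1,-1.55,-4.8,0,0,0,-0.49],
  [1,-1.6,-5.04,0,0,0,-0.518],
  [1,-1.6,-5.04,0.02,0,0,-0.518],
  [1,-1.6,-5.04,0.02,0,0,-0.518],
])

```text
time: 21.0
eef_pos: [0.5486, 0.0328, 0.2142]
tcp_rot: [0.217, -3.132, -0.0]
force: [-0.5, 0.2, -0.4]
finger_gap: 0.0855
grip_force: 0.0
```

```bash
python3 -c "
from h import *
plan((.5495,.0328,.116),98)"
```

```text
t 21.0 shift [-0.0259 -0.0045  2.4541] turn [ 0.0004 -0.0019 -0.0011] other turn z 3.140458782999936 pos [0.5486 0.0328 0.2142] F [-0.4864  0.1649 -0.406 ] gap 0.08553909949798491 q [-0.0718  0.411  -0.0923  2.027   0.0561  0.7078  1.5101]
```

Emit:
send_rows([
  [1,-0.02,0,0.2,0,0,0],
  [1,-0.02,0,0.6,0,0,0],
  [1,-0.02,0,1.1,0,0,0],
  [1,-0.02,0,1.6,0,0,0],
  [1,-0.02,0,2.0,0,0,0],
  [1,-0.02,0,2.25,0,0,0],
  [1,-0.02,0,2.38,0,0,0],
  [1,-0.02,0,2.42,0,0,0],
  [1,-0.02,0,2.42,0,0,0],
  [0,-0.02,0,2.42,0,0,0],
  [-0.5,-0.02,0,2.42,0,0,0],
  [-1,-0.02,0,2.42,0,0,0],
  [-1,-0.02,0,2.42,0,0,0],
  [-1,-0.02,0,2.42,0,0,0],
  [-1,-0.02,0,2.42,0,0,0],
  [-1,-0.02,0,2.42,0,0,0],
], newtons=100)

```text
time: 22.6
eef_pos: [0.5504, 0.0333, 0.1187]
tcp_rot: [-0.219, 3.133, 0.0]
force: [-0.4, 0.0, 4.1]
finger_gap: 0.0186
grip_force: 97.7
```

```bash
python3 -c "
from h import *
plan((.5524,-.259,.25),98)"
```

```text
t 22.6 shift [ 0.9623 -7.2439 -3.2852] turn [ 0.0002  0.0007 -0.0004] other turn z 3.1412163853077324 pos [0.5504 0.0333 0.1187] F [-0.4147  0.0204  4.0852] gap 0.018580603104939447 q [-0.087   0.5545 -0.0756  2.0888  0.0827  0.5003  1.4862]
```

Emit:
send_rows([
  [-1,0,0,-0.02,0,0,0],
  [-1,0,0,-0.06,0,0,0],
  [-1,0,0,-0.12,0,0,0],
  [-1,0,0,-0.21,0,0,0],
  [-1,0,0,-0.33,0,0,0],
  [-1,0,0,-0.5,0,0,0],
  [-1,0,0,-0.72,0,0,0],
  [-1,0,0,-0.98,0,0,0],
  [-1,0,0,-1.26,0,0,0],
  [-1,0,0,-1.56,0,0,0],
  [-1,0,0,-1.86,0,0,0],
  [-1,0,0,-2.16,0,0,0],
  [-1,0,0,-2.44,0,0,0],
  [-1,0,0,-2.7,0,0,0],
  [-1,0,0,-2.92,0,0,0],
  [-1,0,0,-3.08,0,0,0],
  [-1,0,0,-3.19,0,0,0],
  [-1,0,0,-3.25,0,0,0],
  [-1,0,0,-3.28,0,0,0],
  [-1,0,0,-3.28,0,0,0],
])

```text
time: 24.6
eef_pos: [0.5499, 0.033, 0.2493]
tcp_rot: [0.218, -3.134, 0.0]
force: [0.3, -1.0, -3.3]
finger_gap: 0.0185
grip_force: 97.7
```

```bash
python3 -c "
from h import *
plan((.5524,-.259,.25),98)
b=robot.read_camera('side')[:,:,::-1];cv2.imwrite('pics/lift.png',cv2.resize(b[100:250,210:360],(600,600),interpolation=2))"
```

```text
t 24.6 shift [ 0.9522 -7.2386 -0.0164] turn [-0.     -0.0005 -0.0004] other turn z 3.141181545111222 pos [0.5499 0.033  0.2493] F [ 0.3098 -1.0054 -3.3347] gap 0.01852737956649149 q [-0.0685  0.3663 -0.0957  1.9935  0.0485  0.7844  1.5178]
```

View pics/lift.png

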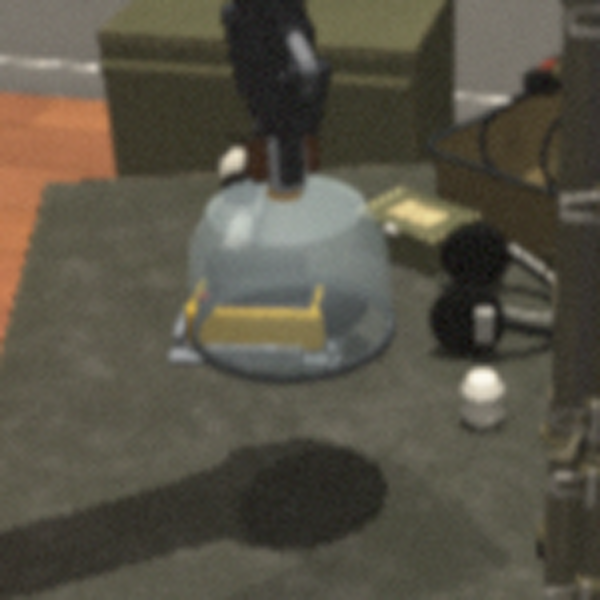

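The dome hangs level: in the crop its rim spans (188–394) and its top is at (285,205). I carry it smoothly to above the plinth.

Emit:
send_rows([
  [-1,0,0,0,0,0,0],
  [-1,0,-0.02,0,0,0,0],
  [-1,0.01,-0.06,0,0,0,0],
  [-1,0.02,-0.14,0,0,0,0],
  [-1,0.03,-0.26,0,0,0,0],
  [-1,0.06,-0.42,0,0,0,0],
  [-1,0.08,-0.63,0,0,0,0],
  [-1,0.12,-0.88,0,0,0,0],
  [-1,0.15,-1.18,0,0,0,0],
  [-1,0.2,-1.52,0,0,0,0],
  [-1,0.25,-1.89,0,0,0,0],
  [-1,0.3,-2.3,0,0,0,0],
  [-1,0.36,-2.73,0,0,0,0],
  [-1,0.42,-3.17,0,0,0,0],
  [-1,0.475,-3.62,0,0,0,0],
])

```text
time: 26.15
eef_pos: [0.5511, -0.1149, 0.2495]
tcp_rot: [0.217, -3.134, 0.0]
force: [-0.9, -0.5, -3.1]
finger_gap: 0.0185
grip_force: 97.7
```

Emit:
send_rows([
  [-1,0.06,-0.45,0,0,0,0],
  [-1,0.12,-0.89,0,0,0,0],
  [-1,0.17,-1.32,0,0,0,0],
  [-1,0.23,-1.73,0,0,0,0],
  [-1,0.28,-2.1,0,0,0,0],
  [-1,0.32,-2.44,0,0,0,0],
  [-1,0.36,-2.74,0,0,0,0],
  [-1,0.39,-2.99,0,0,0,0],
  [-1,0.42,-3.2,0,0,0,0],
  [-1,0.44,-3.36,0,0,0,0],
  [-1,0.455,-3.48,0,0,0,0],
  [-1,0.465,-3.56,0,0,0,0],
  [-1,0.47,-3.6,0,0,0,0],
  [-1,0.475,-3.62,0,0,0,0],
  [-1,0.475,-3.62,0,0,0,0],
  [-1,0.475,-3.62,0,0,0,0],
])

```text
time: 27.75
eef_pos: [0.5527, -0.2586, 0.2495]
tcp_rot: [0.219, -3.134, -0.0]
force: [-0.4, 0.3, -2.9]
finger_gap: 0.0186
grip_force: 97.7
```

```bash
python3 -c "
from h import *
plan((.5524,-.259,.147),98)
a=robot.read_camera('top')[:,:,::-1];b=robot.read_camera('side')[:,:,::-1];cv2.imwrite('pics/ht.png',a);cv2.imwrite('pics/hs.png',b)
cv2.imwrite('pics/h2.png',np.hstack([cv2.resize(a[170:270,350:450],(400,400),interpolation=2),cv2.resize(b[190:340,245:395],(400,400),interpolation=2)]))
p=np.array(robot.state()['eef_pos']);z=p[2]-.1187
ang=np.linspace(0,2*np.pi,200);C=np.c_[p[0]+.0675*np.cos(ang),p[1]+.0675*np.sin(ang),0*ang+z]
for n in('top','side'):q=proj(n,C);print(n,q.min(0),q.max(0))
print('top proj in crop',(proj('top',[p])-[350,170])*4)
"
```

```text
t 27.75 shift [ 0.0085 -0.0093  2.5628] turn [0.0002 0.     0.0001] other turn z -3.1414670546165855 pos [ 0.5527 -0.2586  0.2495] F [-0.3782  0.3032 -2.8518] gap 0.018612250441483857 q [ 0.391   0.4383 -0.0377  1.8683  0.0213  0.8355  2.0531]
top [386.8554 195.3279] [439.8859 248.3103]
side [281.6083 230.5492] [347.7538 273.6328]
top proj in crop [[297.3274 209.7217]]
```

View pics/h2.png

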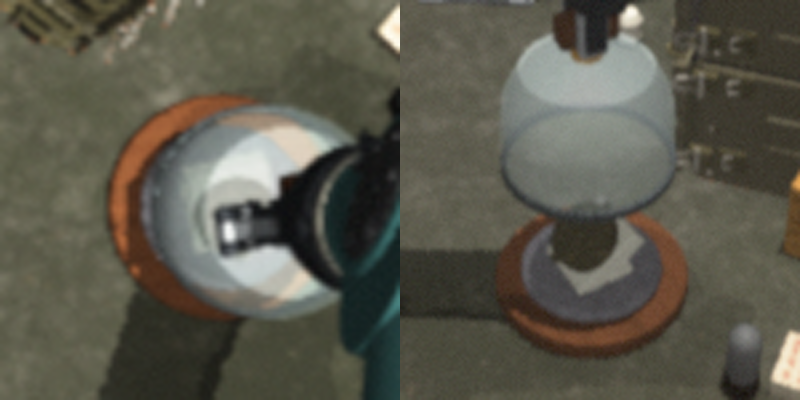

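In the side crop the dome's rim is centred over the plinth, at (589,~165) against the plinth at (592,285). I lower it until the rim is just above the raised centre and look again there.

Emit:
send_rows([
  [-1,0,0,0.02,0,0,0],
  [-1,0,0,0.06,0,0,0],
  [-1,0,0,0.14,0,0,0],
  [-1,0,0,0.26,0,0,0],
  [-1,-0.01,-0.01,0.42,0,0,0],
  [-1,-0.01,-0.01,0.61,0,0,0],
  [-1,-0.01,-0.01,0.82,0,0,0],
  [-1,-0.01,-0.02,1.04,0,0,0],
  [-1,-0.02,-0.03,1.26,0,0,0],
  [-1,-0.02,-0.03,1.48,0,0,0],
  [-1,-0.02,-0.03,1.69,0,0,0],
  [-1,-0.02,-0.03,1.88,0,0,0],
  [-1,-0.02,-0.03,2.05,0,0,0],
  [-1,-0.02,-0.03,2.19,0,0,0],
  [-1,-0.02,-0.03,2.3,0,0,0],
  [-1,-0.02,-0.03,2.38,0,0,0],
  [-1,-0.02,-0.03,2.42,0,0,0],
  [-1,-0.02,-0.03,2.43,0,0,0],
  [-1,-0.02,-0.03,2.43,0,0,0],
])

```text
time: 29.75
eef_pos: [0.5537, -0.2602, 0.1525]
tcp_rot: [-0.218, 3.134, -0.0]
force: [-0.2, -0.2, -2.5]
finger_gap: 0.0181
grip_force: 97.7
```

```bash
python3 -c "
from h import *
plan((.5524,-.259,.1367),98)
a=robot.read_camera('top')[:,:,::-1];b=robot.read_camera('side')[:,:,::-1];cv2.imwrite('pics/kt.png',a);cv2.imwrite('pics/ks.png',b)
A=cv2.resize(a[190:255,370:435],(400,400),interpolation=2);B=cv2.resize(b[245:335,270:360],(400,400),interpolation=2)
p=np.array(robot.state()['eef_pos']);z=p[2]-.1187
ang=np.linspace(0,2*np.pi,200)
for c,r,zz,col in((p,.0675,z,(0,255,0)),((.5524,-.259),.08,.018,(0,0,255))):
  C=np.c_[c[0]+r*np.cos(ang),c[1]+r*np.sin(ang),0*ang+zz]
  cv2.polylines(A,[np.int32((proj('top',C)-[370,190]+.5)*6.154)],True,col);cv2.polylines(B,[np.int32((proj('side',C)-[270,245]+.5)*4.444)],True,col)
cv2.imwrite('pics/k2.png',np.hstack([A,B]))
"
```

```text
t 29.75 shift [0.0291 0.0332 0.3949] turn [-0.0002  0.0003 -0.0004] other turn z 3.141167386747773 pos [ 0.5537 -0.2602  0.1525] F [-0.1772 -0.154  -2.5389] gap 0.018118842882572612 q [ 0.3903  0.5615 -0.0354  1.9376  0.0315  0.6426  2.0452]
```

View pics/k2.png

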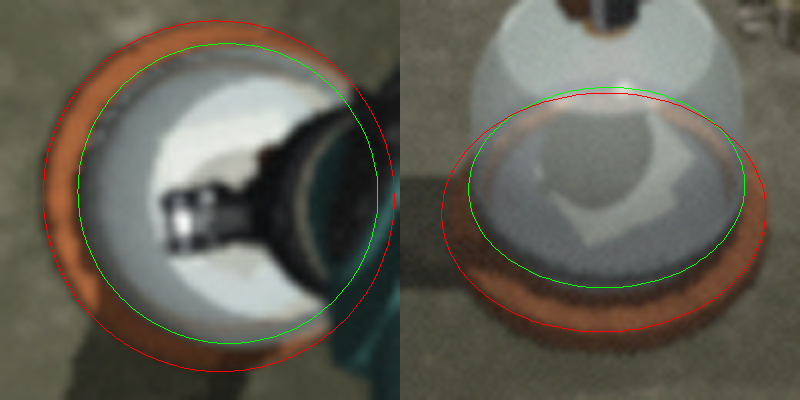

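The rim (green, predicted) matches the dark band within about 1–2 mm and lies concentric in the plinth (red) in both views. I lower slowly.

Emit:
send_rows([
  [-1,0.01,0.01,0.03,0,0,0],
  [-1,0.01,0.02,0.07,0,0,0],
  [-1,0.01,0.02,0.11,0,0,0],
  [-1,0.01,0.02,0.15,0,0,0],
  [-1,0.01,0.02,0.19,0,0,0],
  [-1,0.01,0.02,0.23,0,0,0],
  [-1,0.01,0.02,0.26,0,0,0],
  [-1,0.01,0.02,0.28,0,0,0],
  [-1,0.01,0.02,0.28,0,0,0],
])

```text
time: 30.75
eef_pos: [0.553, -0.2593, 0.141]
tcp_rot: [0.218, -3.134, -0.0]
force: [-0.1, -0.1, -2.8]
finger_gap: 0.0188
grip_force: 97.7
```

Emit:
send_rows([
  [-1,0,0,0.02,0,0,0],
  [-1,0,0,0.04,0,0,0],
  [-1,0,0,0.06,0,0,0],
  [-1,0,0,0.08,0,0,0],
  [-1,0,0,0.09,0,0,0],
  [-1,0,0,0.1,0,0,0],
  [-1,0,0,0.1,0,0,0],
])

```text
time: 31.45
eef_pos: [0.5531, -0.2593, 0.137]
tcp_rot: [0.218, -3.134, -0.0]
force: [-0.0, -0.0, -2.9]
finger_gap: 0.0181
grip_force: 97.7
```

Emit:
send_rows([
  [-1,0,0,0.01,0,0,0],
  [-1,0,0,0.02,0,0,0],
  [-1,0,0,0.03,0,0,0],
  [-1,0,0,0.03,0,0,0],
])

```text
time: 31.85
eef_pos: [0.5532, -0.2592, 0.1367]
tcp_rot: [-0.219, 3.134, -0.0]
force: [-1.8, 1.8, 5.2]
finger_gap: 0.0184
grip_force: 99.0
```

The dome is in contact at exactly the expected seat height (TCP 0.1367). I release and retreat.

Emit:
send_rows([
  [-0.6,0,0,-0.01,0,0,0],
  [-0.2,0,0,-0.01,0,0,0],
  [0.4,0,0,-0.01,0,0,0],
  [1,0,0,-0.01,0,0,0],
  [1,0,0,-0.01,0,0,0],
  [1,0,0,-0.01,0,0,0],
  [1,0,0,-0.15,0,0,0],
  [1,0,0,-0.5,0,0,0],
  [1,0,0,-1.2,0,0,0],
  [1,0,0,-2.2,0,0,0],
  [1,0,0,-3.2,0,0,0],
  [1,0,0,-3.7,0,0,0],
  [1,0,0,-3.8,0,0,0],
  [1,0,0,-3.8,0,0,0],
])

```text
time: 33.25
eef_pos: [0.5532, -0.2594, 0.289]
tcp_rot: [-0.218, 3.132, -0.001]
force: [-0.5, 0.7, -1.0]
finger_gap: 0.0855
grip_force: 0.0
```

```bash
python3 -c "
from h import *
print(robot.state()['eef_pos'],robot.state()['force'])
b=robot.read_camera('side')[:,:,::-1];B=cv2.resize(b[225:335,265:375],(500,500),interpolation=2)
C=cv2.resize(b[120:220,230:330],(300,500),interpolation=2)
cv2.imwrite('pics/e.png',np.hstack([B,C[:, :300]]))
"
```

```text
[ 0.5532 -0.2594  0.289 ] [-0.5079  0.6719 -0.9846]
```

View pics/e.png

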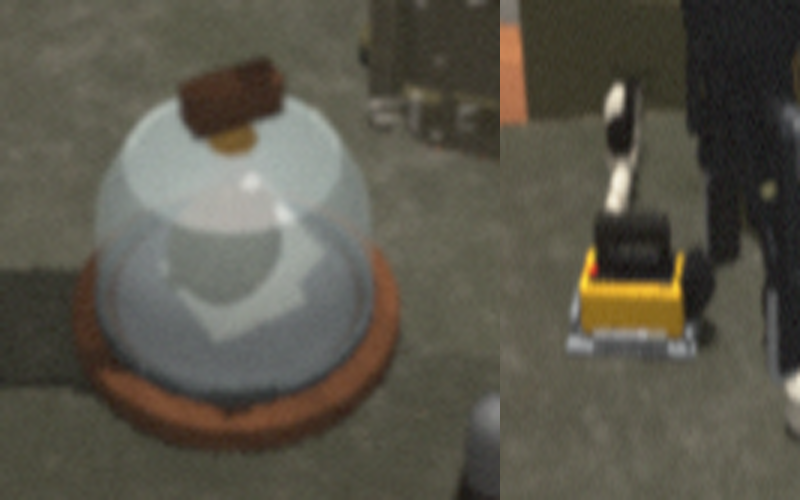

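The dome sits level and centred on the plinth, with its rim on the ledge spanning about (97–373) in the crop. The meter lies flat in its dock, and the hand is clear.

```bash
python3 -c "
from plant import robot
print(robot.close_job())"
```

```text
the job is handed in; nothing more can be done
None
```

The meter was held over the compass lid for more than three seconds without touching it and put back in its dock, the dome is seated level on the plinth, and the job is handed in at about 33 s of the 70 s.

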